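# Index the drill chuck to the pointer and lock the turntable

## Task

With a fingertip, push a spoke of the indexing turntable round, either way, until the spoke beside the drill chuck points straight at the fixed pointer on the stand; then push the locking lever round clockwise until it meets its stop. Only push, gently, without gripping the spokes or the lever; leave the chuck and the other parts untouched and riding in their pockets, disturb nothing else on the bench, and finish clear of everything.

Things in the scene. Friction and masses are not known exactly. Their poses are not given: they have to be found in the camera images.
- turntable: Round steel plate, 190 mm across, 12 mm thick, on a green stand. Origin on its upright axis, 50 mm above the bench. Four steel spokes along its own +x, +y, -x and -y, with a pocketed part on the line of each, 65 mm from the axis. Turns any amount either way against light friction (1 to 2 N at a spoke), stays where left. Under the spokes is only a foot plate 8 mm high.
- spoke_end (a point): Centre of the black ball, 18 mm in diameter, on the end of the turntable's +x spoke, 151 mm from the axis and 56 mm above the bench; the other three are alike. Each spoke is a straight level round bar 12 mm thick, free from the plate's rim (95 mm from the axis) to the ball.
- chuck: The drill chuck: steel, stepped, a wide toothed collar below and a cone with three small jaws on top; 36 mm in diameter, 50 mm tall, the tallest of the four parts, about 0.2 kg. Stands loose in one of the turntable's four pockets (rims 6 mm high); foot 36 mm across. Origin: centre of its underside, 62 mm above the bench, 65 mm from the turntable's axis, on the line of one spoke.
- bearing: Ball bearing: flat steel ring, 13 mm tall with a 16 mm hole. Not to be touched. Stands loose in one of the turntable's four pockets (rims 6 mm high); foot 36 mm across. Origin: centre of its underside, 62 mm above the bench, 65 mm from the turntable's axis, on the line of one spoke.
- file_handle: Turned pale wooden file handle, waisted, 45 mm tall. Not to be touched. Stands loose in one of the turntable's four pockets (rims 6 mm high); foot 36 mm across. Origin: centre of its underside, 62 mm above the bench, 65 mm from the turntable's axis, on the line of one spoke.
- flange: Dark steel flange: thin disc with a central stub 18 mm thick, 30 mm tall in all. Not to be touched. Stands loose in one of the turntable's four pockets (rims 6 mm high); foot 36 mm across. Origin: centre of its underside, 62 mm above the bench, 65 mm from the turntable's axis, on the line of one spoke.
- pointer_tip (a point): Tip of the fixed steel cone that is the index pointer, on a green post 66 mm tall standing on the stand's foot plate just outside the circle of the spoke ends. The tip is 166 mm from the turntable's axis, 56 mm above the bench, and points at the axis.
- index_spot (a point): The spot on the line from the turntable's axis to the pointer, 65 mm from the axis and 62 mm above the bench, where the centre of the chuck's underside belongs when its spoke points at the pointer.
- lock_lever (a joint): Turning of the locking lever about its upright pivot, in rad: it starts between 0 and 0.25 (unlocked), grows clockwise seen from above, and meets a hard stop (locked) at 1.745. Light friction (about 1 N), stays where it is left.
- lever_pivot (a point): Axis of the locking lever, 235 mm from the turntable's axis, outside the pointer on the same line, 56 mm above the bench.
- lever_end (a point): Centre of the black ball, 20 mm in diameter, at the end of the locking lever, 85 mm from the pivot, 56 mm above the bench. The lever is a level flat bar 13 mm wide and 12 mm thick from pivot to ball. Stop pins 64 mm high stand 28 mm from the pivot, beside the lever at each end of its swing.
There are look-alikes about, which are no part of the job. Leave any green or yellow look-alike of the chuck alone.

How it is judged:
By the outcome, as a careful person would: the job done as asked, in the order asked, and still so for the second after the job is handed in, with the robot touching nothing.
It also fails if it takes over 72 s, if anything falls off the work surface, if the arm or the gripper's body presses on something with over 40 N, if the wrist force passes 120 N, or if a joint passes its speed limit or range.

## Robot

A 6-joint arm with a two-finger parallel gripper is mounted at the origin on the work surface. World frame = base frame: x ahead of the robot, y to its left, z up, the work surface at z = 0. Lengths are in mm, angles in rad, forces in N, time in s.
With the tool pointing down it reaches from about 350 to 775 mm from the base axis. Payload 7.3 kg.
Tool frame: the origin (TCP) lies midway between the tips of the shut fingers; the grasp point (between the pads) lies 19 mm behind it; z points along the fingers, y is the line along which they close (so a half turn about z gives the same grasp; the last joint's range is limited). The gripper opens to 92 mm and grips with 3 to 60 N. Pads are 19 mm wide; open, the fingers measure 130 mm over their backs; the gripper's body (75 mm by 190 mm) begins 47 mm behind the grasp point.
Start: joints at [1.192, 0.342, 1.524, -0, 1.275, -0.146], TCP at [121.103, 510.861, 226.741] pointing down, gripper open.
Joint ranges: [-2.53, 2.53], [-0.77, 2.02], [0.04, 2.7], [-1, 4.14], [0.28, 2.66], [-3.11, 3.11]. Speed limits (rad/s): [2.57, 2.57, 3.14, 3.14, 3.14, 3.14].

## Interface

Orientations are given as [roll, pitch, yaw] about the fixed x, y, z axes, in that order (R = Rz(yaw) Ry(pitch) Rx(roll)).
In Python, from plant import bot gives the robot as it stands.
- The arm moves only by the tool jog_arm, never from a script. Its arguments are lists of equal length, an entry for each row: "dp": the shift along the tool's x, y, z in m, a list of three; "twist": the turn about the tool's z in degrees. A call has 1 to 10 rows; each row shifts and turns the commanded pose from where the row before left it, along the tool's axes as they then stand; what a row does not reach is not made up. A row lasts 1/8 s, in which the tool goes at most 62.5 mm and 10.7 degrees, less where a joint would pass 70% of its speed; a pose out of reach is approached as far as the arm can. A call is refused whole if a number of a shift passes 0.0625 or a number of a turn 10.7, either way. A call with a gripper value outside its range is refused whole. "jaw" is the finger opening in m, from 0 to 0.0918, set as the call begins (left out, the last holds). The fingers move at their own pace and stop on an object; the grip force is fixed at half the most. Time passes only in rows, so rows that do not move let the fingers close. It gives the time, the measured TCP pose, the force, the opening and the grip force at its end, in the units of the state.
- bot.get_obs(): the state, without advancing time (a new reading comes with each control period).
- bot.capture(name): name is "scene" or "top"; returns the picture (480x640x3 uint8, blue, green, red); there is no depth.
- bot.camera_params(name): a dict with "fx", "fy", "cx", "cy" (pixels), "R" (3x3) and "t" (3): a world point X has camera coordinates R X + t. Camera axes: x right, y down, z forward; pixel columns grow to the right and rows downward; lengths in mm; the calibration is good to about 2 mm. A picture is of the moment at which its call begins. camera_params takes no time and is no camera call.
- bot.close_job(): hands the job in; it is judged then, once.
Trained networks look in the newest picture that a camera, given by its name, has taken for a name from the list of things; names that differ only in an ending like _2 or _b are one class to them, and where a whole thing is asked for, a point or a joint stands for the part that bears it (a point fixed in the world has none). Each returns a list of dicts, best first, with "confidence" (0 to 1); they miss things now and then, are a little off and sometimes report something else, mostly with a low value. They report only what shows in the picture. A call takes as long as a camera call. They do not tell look-alikes from the thing itself.
- bot.find_in(camera, label): "bbox" ([centre column, centre row, width, height] in pixels, round what is visible of it).
- bot.masks_of(camera, label): "pixels" (480x640 bool, what is visible of it) and "bbox" ([centre column, centre row, width, height] in pixels, round what is visible of it).
The state is a dict: "time": time; "joint_positions": joint angles; "dq": joint speeds; "tau": joint torques, N m; "tool_pos": TCP position; "tcp_rot": TCP orientation; "contact_force": force on the tool from outside, world axes, zero at the start; "moment": the same for the moment, N m; "grip_width": finger opening in mm; "finger_force": force on a finger pad.
Only numpy, scipy, OpenCV 4.12 (cv2) and the standard library are available. Lean on these libraries where they do the work, as an engineer would, in place of code of your own. Each camera call takes 0.05 s, during which the arm holds its last target. There are 200 camera calls.

## Working session

There is one attempt and no reset: what is moved stays moved. The work goes in short steps, Python scripts to look and compute and a tool call to move; the robot and the scene stay as the last step left them, time stands still between calls to the robot, and variables do not carry over. Pictures are saved under pics/ and viewed, at most 10 in all, crops included, and the job is handed in when it is done.

Besides the shell and the picture viewer there is one more tool, called after "Request:" as name(argument=value, ...) on one line, values as JSON. jog_arm: Moves the arm, as the interface text tells. Its arguments: {"type":"object","properties":{"dp":{"type":"array"},"twist":{"type":"array"},"jaw":{"type":"number"}},"required":["dp","twist"]}

```bash
mkdir -p pics
cat > h.py <<'E'
import numpy as np,cv2
from plant import bot
def ray(c,u,v,z):
    p=bot.camera_params(c);R=np.array(p["R"]);t=np.array(p["t"]).ravel()
    d=R.T@np.array([(u-p["cx"])/p["fx"],(v-p["cy"])/p["fy"],1.]);o=-R.T@t
    return o+d*(z-o[2])/d[2]
def proj(c,X):
    p=bot.camera_params(c);q=np.array(p["R"])@np.array(X,float)+np.array(p["t"]).ravel()
    return np.array([p["fx"]*q[0]/q[2]+p["cx"],p["fy"]*q[1]/q[2]+p["cy"]])
E
python3 - <<'E'
from h import *
zs=dict(turntable=56,spoke_end=56,chuck=80,bearing=70,file_handle=80,flange=70,pointer_tip=56,lock_lever=56,lever_end=56)
for c in("top","scene"):
    cv2.imwrite(f"pics/{c}0.png",bot.capture(c))
    for n,z in zs.items():
        try:
            for r in bot.find_in(c,n)[:4]:
                b=r["bbox"];print(c,n,round(r["confidence"],2),np.round(b),np.round(ray(c,b[0],b[1],z)[:2]))
        except Exception as e: print(c,n,e)
    p=bot.camera_params(c);print(-np.array(p["R"]).T@np.array(p["t"]).ravel())
o=bot.get_obs();print(o["time"],o["tool_pos"],o["tcp_rot"],o["contact_force"])
E
```

```text
top turntable 0.62 [374. 211. 158. 153.] [570. -22.]
top spoke_end 0.85 [373. 212. 156. 152.] [570. -20.]
top chuck 0.95 [347. 235.  27.  30.] [525.  20.]
top chuck 0.62 [403. 358.  27.  26.] [357. -60.]
top chuck 0.57 [343. 346.  27.  26.] [371.  21.]
top chuck 0.52 [297. 214. 230. 116.] [554.  94.]
top bearing 0.81 [348. 175.  20.  22.] [621.  21.]
top file_handle 0.92 [412. 175.  26.  30.] [621. -75.]
top flange 0.89 [409. 238.  24.  20.] [527. -71.]
top flange 0.72 [209. 191.  58.  58.] [587. 228.]
top pointer_tip 0.61 [295. 213. 232. 116.] [563.  99.]
top pointer_tip 0.29 [374. 213. 155. 157.] [568. -21.]
top lock_lever 0.64 [296. 215. 227. 118.] [560.  96.]
top lock_lever 0.61 [209. 193.  58.  54.] [590. 232.]
top lever_end 0.8 [209. 194.  57.  54.] [589. 231.]
[364.68170023  50.88097682 708.98788705]
scene turntable 0.97 [308. 305. 234. 185.] [578. -54.]
scene spoke_end 0.75 [309. 305. 232. 184.] [579. -53.]
scene chuck 0.86 [165. 278.  26.  35.] [ 405. -114.]
scene chuck 0.72 [300. 242.  26.  36.] [527.  25.]
scene chuck 0.59 [208. 244.  22.  33.] [416. -36.]
scene bearing 0.77 [362. 273.  26.  23.] [622.  18.]
scene bearing 0.54 [308. 305. 234. 183.] [584. -63.]
scene bearing 0.3 [333. 278. 195. 207.] [592.  -7.]
scene file_handle 0.85 [332. 314.  28.  42.] [618. -71.]
scene flange 0.75 [267. 292.  29.  30.] [528. -68.]
scene pointer_tip 0.9 [336. 278. 191. 212.] [590.   6.]
scene lock_lever 0.92 [391. 192.  38.  44.] [591. 231.]
scene lock_lever 0.7 [361. 273.  28.  24.] [618.  30.]
scene lever_end 0.62 [393. 194.  41.  37.] [596. 227.]
scene lever_end 0.46 [336. 277. 191. 208.] [589.   8.]
[ 748.0524128  -401.30862547  505.25218992]
1.0 [121.09162146 510.86925472 226.72658323] [3.14151985e+00 1.17475219e-06 2.90880341e+00] [-0.40970496  0.08676736  0.25878974]
```

View pics/top0.png

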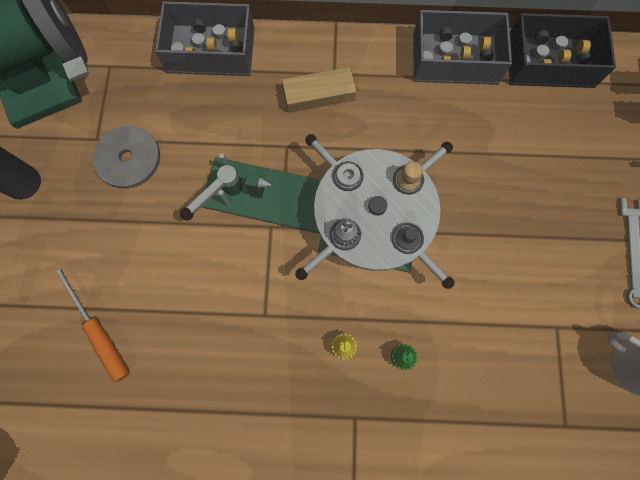

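View pics/scene0.png

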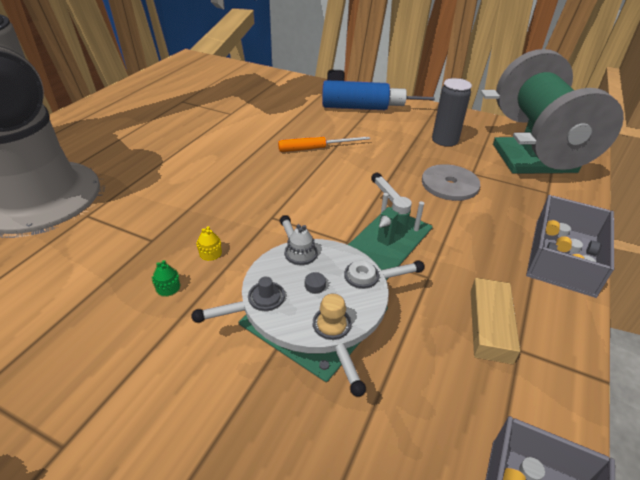

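Top view: the steel chuck is at (346,234), with its spoke ball at (302,274). The pointer cone is near (265,183), the lever pivot at (227,175) and the lever ball at (187,214). Possible mix-ups are the yellow chuck look-alike (343,346), the green one (404,357), the flange (408,237) and the file handle (411,177). I choose the steel toothed one at (346,234).

Run:
```python
from h import *
im=cv2.imread("pics/top0.png")
c=im[120:300,160:460];c=cv2.resize(c,None,fx=2.6,fy=2.6,interpolation=cv2.INTER_CUBIC)
g=cv2.cvtColor(im,cv2.COLOR_BGR2GRAY)
P=[]
for n,(u,v) in dict(chuck=(302,274),fl=(448,283),fh=(447,148),be=(311,140),lev=(187,214)).items():
    w=im[v-9:v+10,u-9:u+10].max(2)<45
    yy,xx=np.nonzero(w);uu,vv=xx.mean()+u-9,yy.mean()+v-9
    X=ray("top",uu,vv,56);P.append(X[:2]);print(n,len(xx),round(uu,1),round(vv,1),np.round(X,1))
P=np.array(P);ax=P[:4].mean(0);print("axis",ax,np.linalg.norm(P[:4]-ax,axis=1),np.degrees(np.arctan2(*(P[:4]-ax).T[::-1])))
for n,u,v,z in(("tip",271,184,56),("pivot",227,175,66),("post",262,184,66)):
    X=ray("top",u,v,z)[:2];print(n,X,np.linalg.norm(X-ax),np.degrees(np.arctan2(*(X-ax)[::-1])))
cv2.imwrite("pics/crop0.png",c)
```

```text
chuck 23 300.2 273.8 [470.5  85.5  56. ]
fl 11 445.2 283.0 [ 465.5 -125.9   56. ]
fh 40 447.0 146.6 [ 681.3 -134.5   56. ]
be 43 309.1 139.7 [684.5  82.4  56. ]
lev 53 186.3 214.3 [554.2 262.2  56. ]
axis [575.44698795 -23.10370149] [151.02623525 150.48509624 153.66211432 151.7296402 ] [ 134.00132444 -136.92786924  -46.47006642   44.07318322]
tip [607.95199972 137.53733814] 163.8966729519472 78.56090054350186
pivot [616.05944868 204.11759265] 230.82220101051115 79.86623093891968
post [603.67959169 149.82810677] 175.2212607571986 80.72777285667067
```

View pics/crop0.png

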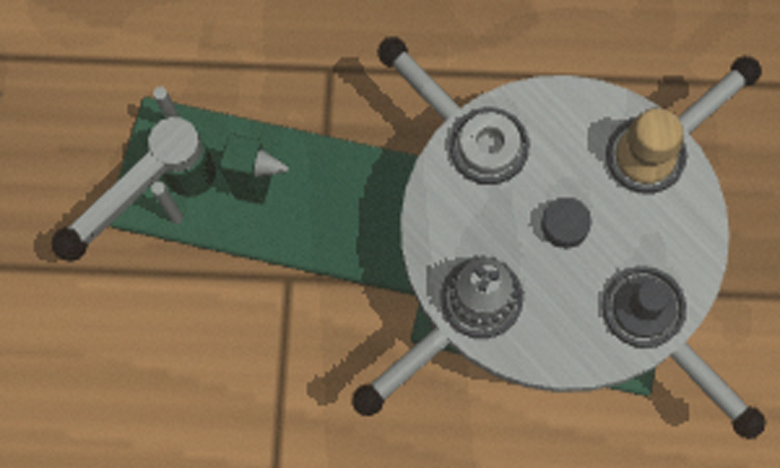

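The crop confirms the steel toothed chuck, whose spoke ball is at top-view (301,274). The pointer tip is at (271,185). The spoke is at about 134° and the pointer at about 79°, so I turn it about 55° clockwise, with the closed fingers pushing along tool +y. The approach comes first.

Request:
jog_arm(dp=[[0,0,0],[0,0,0],[0,0,0],[0,0,0],[-0.0415,-0.0064,0],[-0.0415,-0.0064,0],[-0.0415,-0.0064,0],[-0.0415,-0.0064,0],[-0.0415,-0.0064,0],[-0.0415,-0.0064,0]], twist=[8.2,8.2,8.2,8.1,0,0,0,0,0,0], jaw=0)

```text
time: 2.25
tool_pos: [267.0, 303.9, 226.9]
tcp_rot: [3.141, 0.0, 2.338]
contact_force: [0.4, 0.6, 0.5]
grip_width: 1.3
finger_force: 0.0
```

Request:
jog_arm(dp=[[-0.0415,-0.0064,0],[-0.0415,-0.0064,0],[-0.0415,-0.0064,0],[-0.0415,-0.0064,0],[-0.0415,-0.0064,0],[-0.0415,-0.0064,0],[-0.0415,-0.0064,0],[-0.0415,-0.0064,0],[0,0,0],[0,0,0]], twist=[0,0,0,0,0,0,0,0,0,0])

```text
time: 3.5
tool_pos: [459.5, 30.7, 226.5]
tcp_rot: [-3.141, -0.001, 2.338]
contact_force: [0.3, 0.1, -0.2]
grip_width: 0.2
finger_force: 0.0
```

Request:
jog_arm(dp=[[0,0,0.035],[0,0,0.035],[0,0,0.035],[0,0,0.035],[0,0,0.02],[0,0,0.0145],[0,0,0],[0,0,0]], twist=[0,0,0,0,0,0,0,0])

```text
time: 4.5
tool_pos: [460.1, 31.0, 52.9]
tcp_rot: [3.141, 0.001, 2.339]
contact_force: [0.7, 0.5, 0.5]
grip_width: 0.5
finger_force: 0.0
```

Run:
```python
from h import *
from scipy.optimize import least_squares
px={"chuck":(301.5,273.8),"fl":(448,282.3),"fh":(446.5,147.3),"be":(310.8,139.6)}
# joint fit: axis xy, table angle, pointer angle, lever angle
def f(p):
    x,y,a,b,l=p;r=[]
    for k,n in((0,"chuck"),(1,"fl"),(2,"fh"),(3,"be")):
        # order ccw from chuck 134: +90 -> fl(-137), +180 fh, +270 be
        t=a+k*np.pi/2
        r+=list(proj("top",[x+151*np.cos(t),y+151*np.sin(t),56])-px[n])
    c=np.array([np.cos(b),np.sin(b)])
    r+=list(proj("top",[x+166*c[0],y+166*c[1],56])-(270.8,185))
    pv=np.array([x,y])+235*c
    r+=list(proj("top",[pv[0]+85*np.cos(l),pv[1]+85*np.sin(l),56])-(186.5,213.8))
    return r
s=least_squares(f,[575,-23,np.radians(134),np.radians(79),np.radians(140)])
x,y,a,b,l=s.x;print(s.x[:2],np.degrees(s.x[2:]),np.round(s.fun,1))
print("pivot",x+235*np.cos(b),y+235*np.sin(b))
for z in(62,70,80): print(z,proj("top",[x+235*np.cos(b),y+235*np.sin(b),z]),"seen 226.5,174.2")
im=bot.capture("scene");
for n,X in dict(tip=[x+166*np.cos(b),y+166*np.sin(b),56],ball=[x+151*np.cos(a),y+151*np.sin(a),56],be=[x-151*np.sin(-a),y-151*np.cos(a),56],pivot=[x+235*np.cos(b),y+235*np.sin(b),62]).items():
    u=proj("scene",X);print(n,u);cv2.circle(im,tuple(int(round(q)) for q in u),2,(0,0,255),-1)
cv2.imwrite("pics/s1.png",cv2.resize(im[150:420,150:470],None,fx=2.2,fy=2.2,interpolation=cv2.INTER_CUBIC))
print(bot.get_obs()["tool_pos"])
```

```text
[575.51191756 -25.14383525] [133.93212397  79.33980095 138.67795225] [ 0.  -0.1 -0.1 -0.   0.1 -0.1  0.1  0.3 -0.2  0.   0.  -0.1]
pivot 618.9831554997286 205.80042528069666
62 [226.60624361 174.15146386] seen 226.5,174.2
70 [225.53544601 172.1624662 ] seen 226.5,174.2
80 [224.16227281 169.61180838] seen 226.5,174.2
tip [380.35602316 226.35961101]
ball [285.6143554 220.6608901]
be [418.89157507 266.43601246]
pivot [402.57236301 202.04729148]
[460.30397583  30.87396564  53.04495847]
```

View pics/s1.png

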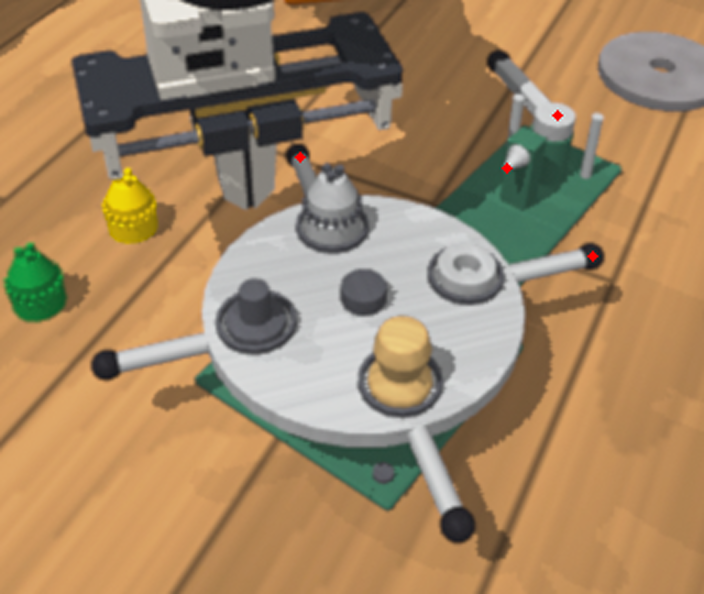

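The fit is sub-pixel, and the scene overlay hits the tip, ball and pivot. The scene crop shows the shut finger standing clear behind the chuck's spoke. The required turn is 54.6° clockwise. Now I close in on the spoke.

Request:
jog_arm(dp=[[0,0.003,0],[0,0.003,0],[0,0.003,0],[0,0.003,0],[0,0.002,0],[0,0.002,0],[0,0.002,0],[0,0.001,0],[0,0,0]], twist=[0,0,0,0,0,0,0,0,0])

```text
time: 5.68
tool_pos: [473.6, 43.7, 52.2]
tcp_rot: [3.142, -0.0, 2.338]
contact_force: [0.5, -0.1, 0.2]
grip_width: 0.4
finger_force: 0.0
```

Request:
jog_arm(dp=[[0.0004,0.0021,0],[0.0004,0.0021,0],[0.0008,0.0042,0],[0.0008,0.0042,0],[0.0008,0.0042,0],[0.0008,0.0042,0],[0.0008,0.0042,0],[0.0008,0.0042,0],[0.0004,0.0021,0],[0.0004,0.0021,0]], twist=[1,1,2,2,2,2,2,2,1,1])

```text
time: 6.92
tool_pos: [496.6, 68.9, 52.2]
tcp_rot: [-3.142, 0.0, 2.058]
contact_force: [-0.3, -0.5, 0.4]
grip_width: 0.6
finger_force: 0.6
```

```bash
cat >> h.py <<'E'
from scipy.optimize import least_squares
AX=np.array([575.5,-25.15]);PT=79.34
def ball_angle(guess):
    "table angle (deg) from all visible black balls near the prediction in the top view"
    im=bot.capture("top").astype(int);obs=[]
    for k in range(4):
        t=np.radians(guess+90*k);u,v=np.round(proj("top",[AX[0]+151*np.cos(t),AX[1]+151*np.sin(t),56])).astype(int)
        w=im[v-10:v+11,u-10:u+11];m=(w.max(2)<50).astype(np.uint8)
        n,lab,st,ce=cv2.connectedComponentsWithStats(m)
        if n<2: continue
        i=1+st[1:,4].argmax();c=ce[i]+(u-10,v-10);X=ray("top",*c,56)[:2]-AX
        a=np.degrees(np.arctan2(X[1],X[0]))-90*k
        obs.append((k,st[i,4],round(np.linalg.norm(X),1),round((a+180)%360-180,2)))
    return obs
E
python3 - <<'E'
from h import *
o=bot.get_obs();p=o["tool_pos"][:2]-AX
yaw=np.degrees(o["tcp_rot"][2]);print(yaw,o["contact_force"],"r,ang",np.linalg.norm(p),np.degrees(np.arctan2(p[1],p[0])))
print(ball_angle(120))
E
```

```text
117.91377208706895 [-0.33605472 -0.52408872  0.39333596] r,ang 122.71476820922487 130.0011216499262
[(1, np.int32(10), np.float64(150.6), np.float64(119.53)), (2, np.int32(10), np.float64(150.9), np.float64(119.64))]
```

Request:
jog_arm(dp=[[0.0004,0.0021,0],[0.0007,0.0042,0],[0.0007,0.0042,0],[0.0007,0.0042,0],[0.0007,0.0042,0],[0.0007,0.0042,0],[0.0007,0.0042,0],[0.0007,0.0042,0],[0.0007,0.0042,0],[0.0007,0.0042,0]], twist=[1,2,2,2,2,2,2,2,2,2])

```text
time: 8.22
tool_pos: [531.6, 88.8, 52.2]
tcp_rot: [-3.141, -0.001, 1.726]
contact_force: [-1.0, 1.6, 1.2]
grip_width: 0.4
finger_force: 0.8
```

Request:
jog_arm(dp=[[0.0007,0.0042,0],[0.0007,0.0042,0],[0.0007,0.0042,0],[0.0007,0.0042,0],[0.0007,0.0042,0],[0.0004,0.0021,0],[0.0004,0.0021,0],[0.0004,0.0021,0],[0.0004,0.0021,0],[0,0,0]], twist=[2,2,2,2,2,1,1,1,1,0])

```text
time: 9.48
tool_pos: [561.2, 94.8, 52.2]
tcp_rot: [3.141, -0.0, 1.483]
contact_force: [-0.8, -0.5, 0.5]
grip_width: 0.7
finger_force: 0.1
```

Run:
```python
from h import *
o=bot.get_obs();p=o["tool_pos"][:2]-AX
yaw=np.degrees(o["tcp_rot"][2]);print(o["time"],yaw,o["contact_force"],"r,ang",np.linalg.norm(p),np.degrees(np.arctan2(p[1],p[0])))
print(ball_angle(86))
im=cv2.imread("pics/top0.png");im=bot.capture("top")
cv2.imwrite("pics/t2.png",cv2.resize(im[110:310,160:460],None,fx=2.6,fy=2.6,interpolation=cv2.INTER_CUBIC))
```

```text
9.475 84.94898528197304 [-0.76364075 -0.49786526  0.47726055] r,ang 120.79815728218439 96.80162257124654
[(1, np.int32(30), np.float64(152.9), np.float64(86.56)), (2, np.int32(2), np.float64(146.4), np.float64(85.92)), (3, np.int32(16), np.float64(152.6), np.float64(90.1))]
```

View pics/t2.png

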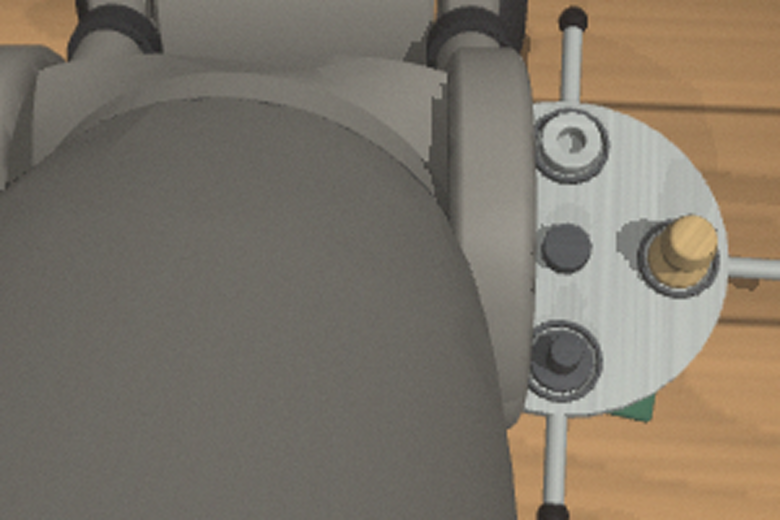

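The top crop shows the arm hiding the left side. The bearing ball is at crop (573,18), the flange ball at (553,512) and the wooden handle is on the right. The parts are all seated. About 7° remains, so I push 5° more and re-measure.

Request:
jog_arm(dp=[[0.0004,0.0021,0],[0.0004,0.0021,0],[0.0004,0.0021,0],[0.0004,0.0021,0],[0.0004,0.0021,0],[0,0,0],[0,0,0]], twist=[1,1,1,1,1,0,0])

```text
time: 10.45
tool_pos: [571.7, 95.6, 52.3]
tcp_rot: [3.141, -0.0, 1.396]
contact_force: [0.6, 0.0, -0.2]
grip_width: 0.3
finger_force: 0.0
```

```bash
cat >> h.py <<'E'
def table_angle(g,ks=(1,2,3)):
    "fit table angle on top-view ball centres: dark blob within the ball's own neighbourhood"
    im=bot.capture("top").astype(int);px={}
    for k in ks:
        t=np.radians(g+90*k);u,v=np.round(proj("top",[AX[0]+151*np.cos(t),AX[1]+151*np.sin(t),56])).astype(int)
        w=im[v-11:v+12,u-11:u+12].max(2);m=(w<62).astype(np.uint8)
        n,lab,st,ce=cv2.connectedComponentsWithStats(m)
        i=1+st[1:,4].argmax();px[k]=(ce[i]+(u-11,v-11),st[i,4],st[i,2:4])
    def f(a,k): return proj("top",[AX[0]+151*np.cos(a+k*np.pi/2),AX[1]+151*np.sin(a+k*np.pi/2),56])-px[k][0]
    for k in ks:
        s=least_squares(lambda a:f(a[0],k),[np.radians(g)]);print(k,px[k],"ang",np.degrees(s.x),np.round(s.fun,1))
    s=least_squares(lambda a:np.concatenate([f(a[0],k) for k in ks]),[np.radians(g)]);print("all",np.degrees(s.x),"to go",np.degrees(s.x)-PT)
E
python3 - <<'E'
from h import *
o=bot.get_obs();p=o["tool_pos"][:2]-AX
print(o["time"],np.degrees(o["tcp_rot"][2]),o["contact_force"],np.linalg.norm(p),np.degrees(np.arctan2(p[1],p[0])))
table_angle(81.5)
im=bot.capture("top");cv2.imwrite("pics/x.png",im)
for u,v in((376,117),(376,308)): pass
E
```

```text
10.45 79.96957746000996 [ 0.59839211  0.03596601 -0.22922087] 120.8480657610258 91.79259549932004
1 (array([363.08791209, 307.56043956]), np.int32(91), array([10, 11], dtype=int32)) ang [83.19416177] [ 0.  -0.2]
2 (array([476.725 , 223.4375]), np.int32(80), array([10, 11], dtype=int32)) ang [83.17733499] [-0.4 -0. ]
3 (array([388.56923077, 117.73846154]), np.int32(65), array([10,  9], dtype=int32)) ang [83.44253975] [-0.2  1.3]
all [83.26560599] to go [3.92560599]
```

Request:
jog_arm(dp=[[0,0.0015,0],[0,0.0015,0],[0,0.0015,0],[0,0.001,0],[0,0,0],[0,0,0]], twist=[0,0,0,0,0,0])

```text
time: 11.3
tool_pos: [577.1, 94.5, 52.3]
tcp_rot: [3.141, -0.0, 1.396]
contact_force: [-0.1, -0.4, -0.3]
grip_width: 0.4
finger_force: 0.1
```

Run:
```python
from h import *
o=bot.get_obs();p=o["tool_pos"][:2]-AX
print(o["time"],o["contact_force"],np.linalg.norm(p),np.degrees(np.arctan2(p[1],p[0])))
table_angle(81)
```

```text
11.3 [-0.08679458 -0.44875377 -0.32577357] 119.67704135427363 89.23697903715832
1 (array([362.75, 306.9 ]), np.int32(20), array([3, 9], dtype=int32)) ang [82.9552121] [-0.1  0.4]
2 (array([476.36144578, 227.19277108]), np.int32(83), array([10, 11], dtype=int32)) ang [80.93274588] [-0.4 -0. ]
3 (array([392.29230769, 118.38461538]), np.int32(65), array([11,  8], dtype=int32)) ang [81.1885557] [-0.2  1.2]
all [81.77440589] to go [2.43440589]
```

Request:
jog_arm(dp=[[0,0.001,0],[0,0.001,0],[0,0.001,0],[0,0,0],[0,0,0]], twist=[0,0,0,0,0])

```text
time: 11.98
tool_pos: [580.1, 94.1, 52.2]
tcp_rot: [3.141, -0.0, 1.396]
contact_force: [-1.2, 0.4, 0.6]
grip_width: 0.4
finger_force: 0.3
```

Run:
```python
from h import *
o=bot.get_obs();p=o["tool_pos"][:2]-AX
print(o["time"],o["contact_force"],np.linalg.norm(p),np.degrees(np.arctan2(p[1],p[0])))
table_angle(80,(2,3))
```

```text
11.975 [-1.15605193  0.3660121   0.59851543] 119.28864287073544 87.81393076829507
2 (array([476.05952381, 229.60714286]), np.int32(84), array([11, 11], dtype=int32)) ang [79.48719493] [-0.4 -0.1]
3 (array([394.69230769, 118.72307692]), np.int32(65), array([10,  9], dtype=int32)) ang [79.74562326] [-0.3  1.3]
all [79.61554551] to go [0.27554551]
```

Measured at about 0.2° off, so the spoke is aligned. I back off, rise and move above the lever.

Request:
jog_arm(dp=[[0,-0.01,0],[0,-0.02,0],[0,-0.02,0],[0,0,-0.03],[0,0,-0.04],[0,0,-0.04],[0,0,-0.04],[0,0,0],[0,0,0],[0,0,0]], twist=[0,0,0,0,0,0,0,-9.8,-9.8,-9.8])

```text
time: 13.28
tool_pos: [530.0, 102.9, 202.2]
tcp_rot: [-3.142, -0.0, 1.914]
contact_force: [0.7, -0.5, -0.1]
grip_width: 0.5
finger_force: 0.0
```

Request:
jog_arm(dp=[[0,0,0],[0,0,0],[0,0,0],[0.023,0.033,0],[0.023,0.034,0],[0.023,0.034,0],[0,0,0],[0,0,0]], twist=[-9.8,-9.8,-9.7,0,0,0,0,0])

```text
time: 14.28
tool_pos: [545.0, 223.8, 202.0]
tcp_rot: [-3.141, -0.0, 2.421]
contact_force: [-0.1, -0.4, -0.4]
grip_width: 0.6
finger_force: 0.0
```

Run:
```python
from h import *
o=bot.get_obs();print(o["time"],o["tool_pos"],np.degrees(o["tcp_rot"][2]),o["contact_force"])
table_angle(79.5)
im=bot.capture("scene")
u=proj("scene",[AX[0]+166*np.cos(np.radians(PT)),AX[1]+166*np.sin(np.radians(PT)),56]);a=proj("scene",[*AX,56])
cv2.imwrite("pics/s3.png",cv2.resize(im[150:420,150:470],None,fx=2.2,fy=2.2,interpolation=cv2.INTER_CUBIC))
```

```text
14.275 [544.97663261 223.80131882 201.95156312] 138.69088697334567 [-0.06614334 -0.44016991 -0.3561872 ]
1 (array([355.99, 306.16]), np.int32(100), array([11, 11], dtype=int32)) ang [79.2758596] [ 0.  -0.2]
2 (array([476.06666667, 229.47777778]), np.int32(90), array([11, 12], dtype=int32)) ang [79.56380657] [-0.4 -0.1]
3 (array([394.64179104, 118.68656716]), np.int32(67), array([11,  9], dtype=int32)) ang [79.77937795] [-0.3  1.3]
all [79.52169702] to go [0.18169702]
```

View pics/s3.png

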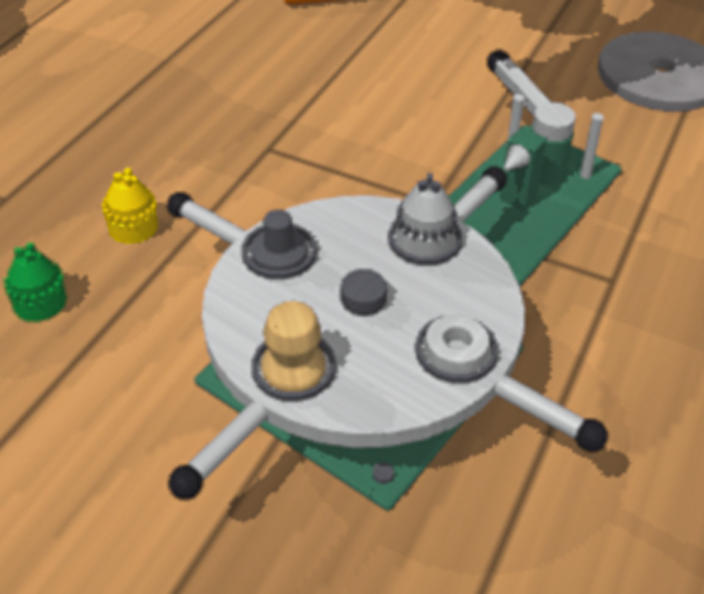

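The scene crop shows the chuck's spoke ball at (495,178) in line with the pointer cone at (517,158). All four parts are seated and the lever is still unlocked. Now I lower beside the lever.

Request:
jog_arm(dp=[[-0.0095,0,0.03],[0,0,0.04],[0,0,0.04],[0,0,0.025],[0,0,0.015],[0,0.004,0],[0,0.004,0],[0,0.002,0],[0,0,0]], twist=[0,0,0,0,0,0,0,0,0])

```text
time: 15.5
tool_pos: [559.7, 225.8, 53.0]
tcp_rot: [3.14, 0.001, 2.42]
contact_force: [-0.4, -0.4, -1.1]
grip_width: 0.5
finger_force: 0.0
```

Request:
jog_arm(dp=[[0.0006,0.002,0],[0.001,0.003,0],[0.001,0.003,0],[0.001,0.003,0],[0.001,0.003,0],[0.001,0.003,0],[0.001,0.003,0],[0.001,0.003,0],[0.001,0.003,0],[0.001,0.003,0]], twist=[2,3,3,3,3,3,3,3,3,3])

```text
time: 16.75
tool_pos: [576.7, 250.1, 52.5]
tcp_rot: [-3.141, -0.0, 1.912]
contact_force: [-2.1, 0.2, 1.8]
grip_width: 0.5
finger_force: 0.7
```

```bash
cat >> h.py <<'E'
PV=np.array([619,205.8])
def lev():
    o=bot.get_obs();p=o["tool_pos"][:2]-PV;y=o["tcp_rot"][2];x=np.array([np.cos(y),np.sin(y)]);t=np.array([np.sin(y),-np.cos(y)])
    print(o["time"],"yaw",np.degrees(y),"rad,tan",p@x,p@t,"F",o["contact_force"],"az",np.degrees(np.arctan2(p[1],p[0])))
    for c in("top","scene"):
        bot.capture(c)
        for r in bot.find_in(c,"lever_end")[:2]:
            print(c,r["confidence"],r["bbox"])
E
python3 -c "from h import *; lev()"
```

```text
16.75 yaw 109.57564492226543 rad,tan 55.923983616992025 -24.95809989860689 F [-2.12267511  0.1619169   1.77631365] az 133.6261903878471
top 0.65 [369.3, 249.2, 26.6, 22.7]
top 0.59 [223.8, 176.4, 30.5, 20.9]
scene 0.58 [401.6, 195.5, 18.2, 38.8]
```

Request:
jog_arm(dp=[[0.0013,0.003,0],[0.0013,0.003,0],[0.0013,0.003,0],[0.0013,0.003,0],[0.0013,0.003,0],[0.0013,0.003,0],[0.0013,0.003,0],[0.0013,0.003,0],[0.0013,0.003,0],[0.0013,0.003,0]], twist=[3,3,3,3,3,3,3,3,3,3])

```text
time: 18.2
tool_pos: [605.1, 265.4, 52.3]
tcp_rot: [-3.141, 0.001, 1.39]
contact_force: [-1.3, -1.7, 1.0]
grip_width: 0.2
finger_force: 0.7
```

Run:
```python
from h import *
lev()
im=bot.capture("scene");cv2.imwrite("pics/s4.png",cv2.resize(im[150:330,320:520],None,fx=3,fy=3,interpolation=cv2.INTER_CUBIC))
```

```text
18.2 yaw 79.6140777751953 rad,tan 56.12909644140382 -24.37722377498727 F [-1.25895946 -1.66361424  1.01295523] az 103.0896907570508
top 0.79 [216.1, 177.0, 41.8, 21.4]
scene 0.86 [410.6, 196.2, 36.6, 36.5]
scene 0.67 [283.5, 307.6, 28.8, 41.9]
```

View pics/s4.png

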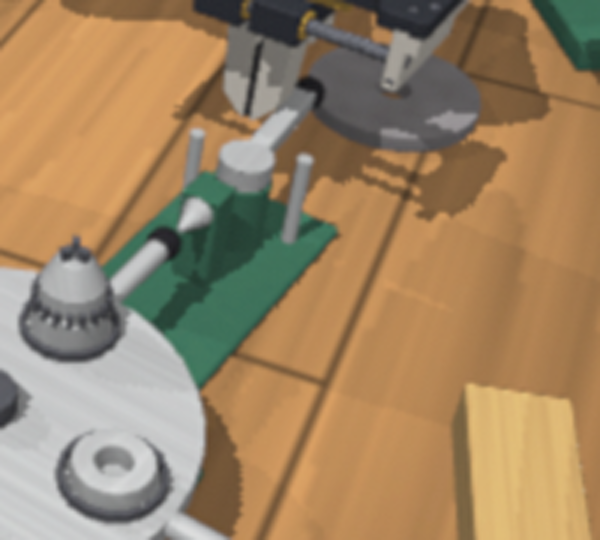

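The scene crop shows the lever swung about 60°, with its ball at crop (314,93) and the finger behind it. The spoke is still lined up with the pointer. I continue, slowing toward the stop.

Request:
jog_arm(dp=[[0.0013,0.003,0],[0.0013,0.003,0],[0.0013,0.003,0],[0.0013,0.003,0],[0.0013,0.003,0],[0.0013,0.003,0],[0.0013,0.003,0],[0.0004,0.001,0],[0.0004,0.001,0],[0.0004,0.001,0]], twist=[3,3,3,3,3,3,3,1,1,1])

```text
time: 19.7
tool_pos: [631.0, 266.9, 52.2]
tcp_rot: [-3.141, 0.0, 0.971]
contact_force: [-1.4, -0.3, 0.7]
grip_width: 0.5
finger_force: 0.5
```

Request:
jog_arm(dp=[[0.0004,0.001,0],[0.0004,0.001,0],[0.0004,0.001,0]], twist=[1,1,1])

```text
time: 20.08
tool_pos: [634.3, 266.1, 52.2]
tcp_rot: [-3.142, -0.0, 0.918]
contact_force: [-0.9, -0.9, 0.6]
grip_width: 0.4
finger_force: 0.5
```

Request:
jog_arm(dp=[[0.0004,0.001,0],[0.0004,0.001,0],[0.0004,0.001,0]], twist=[1,1,1])

```text
time: 20.45
tool_pos: [637.4, 265.2, 52.2]
tcp_rot: [-3.142, -0.0, 0.866]
contact_force: [-1.6, 0.5, 0.8]
grip_width: 0.5
finger_force: 0.5
```

```bash
python3 -c "
from h import *; lev()
im=bot.capture('scene');cv2.imwrite('pics/s5.png',cv2.resize(im[150:330,320:520],None,fx=3,fy=3,interpolation=cv2.INTER_CUBIC))"
```

```text
20.45 yaw 49.59466993504214 rad,tan 57.18725882453892 -24.501122548887402 F [-1.60847688  0.47788201  0.84288085] az 72.78674036099038
top 0.58 [220.2, 169.8, 38.1, 31.2]
scene 0.66 [422.2, 202.2, 58.0, 24.2]
```

Request:
jog_arm(dp=[[0.0004,0.001,0],[0.0004,0.001,0],[0.0004,0.001,0]], twist=[1,1,1])

```text
time: 21.08
tool_pos: [640.4, 264.1, 52.2]
tcp_rot: [-3.141, -0.0, 0.813]
contact_force: [-1.5, 0.8, 0.6]
grip_width: 0.4
finger_force: 0.5
```

Request:
jog_arm(dp=[[0.0004,0.001,0],[0.0004,0.001,0]], twist=[1,1])

```text
time: 21.32
tool_pos: [642.5, 263.3, 52.2]
tcp_rot: [-3.142, -0.0, 0.778]
contact_force: [-0.4, 0.2, -0.1]
grip_width: 0.3
finger_force: 0.5
```

Request:
jog_arm(dp=[[0.0004,0.001,0],[0.0004,0.001,0]], twist=[1,1])

```text
time: 21.58
tool_pos: [644.4, 262.5, 52.2]
tcp_rot: [-3.141, -0.0, 0.743]
contact_force: [-0.3, -0.6, 0.8]
grip_width: 0.5
finger_force: 0.5
```

Request:
jog_arm(dp=[[0.0004,0.001,0],[0.0004,0.001,0]], twist=[1,1])

```text
time: 21.82
tool_pos: [646.4, 261.5, 52.3]
tcp_rot: [-3.142, -0.0, 0.709]
contact_force: [-0.7, 0.4, 0.1]
grip_width: 0.4
finger_force: 0.5
```

```bash
python3 -c "
from h import *; lev()
im=bot.capture('scene');cv2.imwrite('pics/s6.png',cv2.resize(im[150:330,320:520],None,fx=3,fy=3,interpolation=cv2.INTER_CUBIC))"
```

```text
21.825 yaw 40.60150099015972 rad,tan 57.07366925503218 -24.49385260673599 F [-0.74946691  0.4414225   0.13794956] az 63.828674204539254
top 0.64 [220.4, 169.0, 33.2, 39.0]
top 0.48 [368.9, 249.4, 28.1, 22.6]
scene 0.92 [423.4, 203.0, 62.3, 22.4]
```

View pics/s6.png

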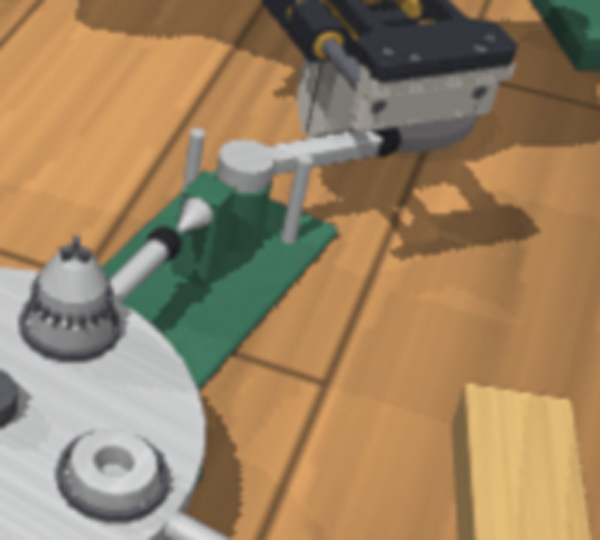

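The lever is nearly at the stop pin (crop (300,165)) with its ball at (389,141), but there is no force rise yet. I continue in small steps.

Request:
jog_arm(dp=[[0.0004,0.001,0],[0.0004,0.001,0]], twist=[1,1])

```text
time: 22.32
tool_pos: [647.2, 261.4, 52.1]
tcp_rot: [-3.139, 0.001, 0.674]
contact_force: [-6.0, 5.3, 1.0]
grip_width: 0.7
finger_force: 3.2
```

Request:
jog_arm(dp=[[0.0004,0.001,0]], twist=[1])

```text
time: 22.45
tool_pos: [647.5, 261.5, 52.0]
tcp_rot: [-3.138, 0.001, 0.657]
contact_force: [-7.6, 6.2, 3.9]
grip_width: 0.5
finger_force: 4.5
```

Request:
jog_arm(dp=[[0,0.0005,0]], twist=[0])

```text
time: 22.58
tool_pos: [647.5, 261.4, 52.0]
tcp_rot: [-3.138, 0.002, 0.657]
contact_force: [-8.1, 7.0, 3.6]
grip_width: 0.2
finger_force: 4.7
```

The force jumped to about 11 N with no more motion, so the lever is on its stop. I back off, rise and move clear.

Request:
jog_arm(dp=[[0,-0.005,0],[0,-0.015,0],[0,-0.02,0],[0,0,-0.03],[0,0,-0.04],[0,0,-0.04],[0,0,-0.05],[0,0,0],[0,-0.03,0],[0,-0.04,0]], twist=[0,0,0,0,0,0,0,0,0,0])

```text
time: 23.82
tool_pos: [581.2, 346.9, 210.9]
tcp_rot: [-3.141, 0.002, 0.656]
contact_force: [-0.1, 1.6, -0.0]
grip_width: 0.6
finger_force: 0.0
```

Request:
jog_arm(dp=[[-0.04,-0.04,0],[-0.04,-0.04,0],[-0.04,-0.04,0],[-0.04,-0.04,0],[0,0,0],[0,0,0]], twist=[0,0,0,0,0,0])

```text
time: 24.58
tool_pos: [357.7, 375.8, 212.0]
tcp_rot: [3.141, -0.0, 0.658]
contact_force: [1.1, 0.1, -0.0]
grip_width: 0.7
finger_force: 0.0
```

Run:
```python
from h import *
o=bot.get_obs();print(o["time"],o["tool_pos"],o["contact_force"])
table_angle(79.5)
t=np.hstack([cv2.resize(bot.capture("scene")[150:420,150:470],(400,338)),cv2.resize(bot.capture("top")[90:320,150:470],(400,338))])
cv2.imwrite("pics/end.png",t)
```

```text
24.575 [357.73801483 375.84552302 212.00354486] [ 1.0625501   0.07885195 -0.00940682]
1 (array([356.07843137, 306.12745098]), np.int32(102), array([12, 11], dtype=int32)) ang [79.31853761] [ 0.  -0.1]
2 (array([476.08695652, 229.43478261]), np.int32(92), array([11, 12], dtype=int32)) ang [79.59081921] [-0.4 -0.1]
3 (array([394.5942029 , 118.69565217]), np.int32(69), array([11,  9], dtype=int32)) ang [79.80610844] [-0.3  1.3]
all [79.55456804] to go [0.21456804]
```

View pics/end.png

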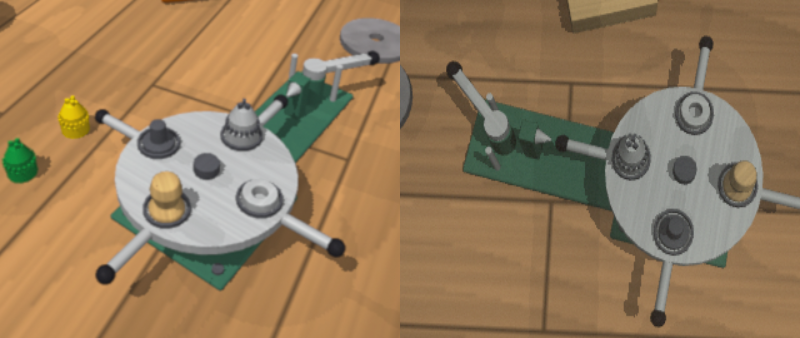

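The two end views show the chuck's spoke ball (right view (562,144)) in line with the pointer (540,137). The lever lies against its stop pin with its ball at (454,68). All four parts are seated and the arm is clear.

```bash
python3 -c "
from plant import bot
print(bot.close_job())"
```

```text
the job is handed in; nothing more can be done
None
```

I pushed the chuck's spoke round to within about 0.2° of the pointer by camera measurement, then pushed the locking lever clockwise onto its stop and handed the job in at about 25 s, with the parts in their pockets and the arm clear.

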